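Book out the test gauge and its adapter by pointing

TASK

Book out the pressure gauge and the brass adapter at the bench camera: point from above at the middle of the gauge's dial, fingertips two or three centimetres above it, and stay about a second; then point at the brass adapter the same way; then press the green button on the booking pad all the way down and let it go. Only point: touch none of the loose things on the bench, and do not press the red button. Do not point at the two steel adapters either, not even in passing: if you cross them, stay ten centimetres or more above the bench.

Things in the scene. Friction and masses are not known exactly. Their poses are not given: they have to be found in the camera images.
- gauge: Round metal pressure gauge lying face up, white dial, with a brass stem; 105 x 68 x 32 mm overall, loose. Origin on its underside; own x points from the stem towards the case: the case (68 mm across, 32 mm high) spans x -16 to +52 mm, the stem (20 mm wide) reaches back to x = -52 mm. z up.
- gauge_glass (a point): Middle of the gauge's dial, on top of the glass, 32 mm above the bench.
- brass_adapter: The only brass-yellow threaded pipe adapter, standing on its hexagon, thread up; 19 x 22 mm, 25 mm high, loose. Origin at the centre of its underside, z up.
- brass_adapter_top (a point): Top centre of the brass adapter, 25 mm above the bench.
- steel_adapter_a: Silver-grey steel threaded adapter standing on its hexagon, not to be pointed at; 22 x 25 mm, 27 mm high, loose. Origin at the centre of its underside.
- steel_adapter_a_top (a point): Top centre of that steel adapter, 27 mm above the bench.
- steel_adapter_b: Larger silver-grey steel threaded adapter standing on its hexagon, not to be pointed at; 27 x 31 mm, 29 mm high, loose. Origin at the centre of its underside.
- steel_adapter_b_top (a point): Top centre of that steel adapter, 29 mm above the bench.
- tape_roll: Roll of thread tape on a blue spool lying flat, bystander; 52 mm across, 14 mm high, loose. Origin at the centre of its underside.
- spanner: Steel open-end spanner lying flat, bystander; 40 x 166 x 6 mm, long along its own y, loose. Origin at the centre of its underside.
- pad: Booking pad fixed to the bench near its front edge: grey plate 74 (own x) x 136 (own y) mm, 15 mm high, with a green button at own y = +34 mm and a red one at own y = -34 mm. Origin at the centre of its underside.
- green_button (a joint): Green push button, 28 mm across: 0 = up, 0.006 m = fully down, moves straight down against a spring (5 N at the bottom) and comes back by itself.
- green_button_top (a point): Middle of the green button's top face (moves with it); when up, 36.5 mm above the bench; its black housing, 44 mm across, stands 26.5 mm above the bench.
- red_button (a joint): Red push button of the same kind, 68 mm from the green one; leave it alone. 0 = up, 0.006 m = fully down.
- red_button_top (a point): Middle of the red button's top face.

How it is judged:
By the outcome, as a careful person would: the job done as asked, in the order asked, and still so for the second after the job is handed in, with the robot touching nothing.
It also fails if it takes over 51 s, if anything falls off the work surface, if the arm or the gripper's body presses on something with over 40 N, if the wrist force passes 120 N, or if a joint passes its speed limit or range.

ROBOT

A 7-joint arm with a two-finger parallel gripper is mounted at the origin on a cart in front of the work surface, level with it; the furniture and walls round the work are solid. World frame = base frame: x ahead of the robot, y to its left, z up, the work surface at z = 0. Lengths are in m, angles in rad, forces in N, time in s.
With the tool pointing down it reaches from about 0.4 to 0.85 m from the base axis. Payload 4.5 kg.
Tool frame: the origin (TCP) lies on the centre line of the jaws, within the pads' length; the fingertips stand 11 mm ahead of it and the grasp point (between the pads) lies 8 mm behind it; z points along the fingers, y is the line along which they close (so a half turn about z gives the same grasp; the last joint's range is limited). The gripper opens to 88 mm and grips with 3 to 60 N. Pads are 18 mm wide; open, the fingers measure 123 mm over their backs; the gripper's body (75 mm by 187 mm) begins 45 mm behind the grasp point.
Start: joints at [-1.276, 0.689, -0.195, 1.565, 0.157, 0.902, -0.215], TCP at [0.161, 0.604, 0.25] pointing down, gripper open.
Joint ranges: [-3.01, 3.01], [-0.46, 2.08], [-1.47, 1.51], [0.13, 2.56], [-1, 4.14], [0.04, 2.09], [-2.66, 2.66]. Speed limits (rad/s): [2.57, 2.57, 3.14, 3.14, 3.14, 3.14, 3.14].

INTERFACE

Orientations are given as a unit quaternion [x, y, z, w].
In Python, from plant import * gives the robot as it stands. The module is installed in compiled form; this text tells all that it offers.
- The arm moves only by the tool send_rows, never from a script. Its argument "motion" is a list of rows, each an object of numbers: "x", "y", "z": the shift along the tool's x, y, z in cm; "rx", "ry", "rz": the turn, a rotation vector about the tool's x, y, z in rad; "jaw": the finger opening in cm, from 0 to 8.81. In form: [{"x": .., "y": .., "z": .., "rx": .., "ry": .., "rz": .., "jaw": ..}, ...]. A call has exactly 5 rows; each row shifts and turns the commanded pose from where the row before left it, along the tool's axes as they then stand; what a row does not reach is not made up. A row lasts 1/10 s, in which the tool goes at most 50 mm and 8.59 degrees, less where a joint would pass 70% of its speed; a pose out of reach is approached as far as the arm can. A call is refused whole if a number of a shift passes 5 or a number of a turn 0.15, either way. A call with a gripper value outside its range is refused whole. The fingers move at their own pace and stop on an object; "grip_force" is the grip in N (left out, the last holds). Time passes only in rows, so rows that do not move let the fingers close, or fill a call up. It gives the time, the measured TCP pose, the force, the opening and the grip force at its end, in the units of the state.
- get_state(): the state, without advancing time (a new reading comes with each control period).
- snapshot(name): name is "scene" or "top" or "wrist"; returns a dict with "img" (480x640x3 uint8, red, green, blue), "vertical_fov" (degrees; the focal length in pixels is half the picture's height over the tangent of half this angle, whatever the lens; pixels are square), "cx", "cy" (the principal point, pixels), "extrinsics" (4x4, takes a point from camera to world coordinates). Camera axes: x right, y up, looking along -z (the intrinsics and any distortion apply to the point x, -y, -z); pixel columns grow to the right and rows downward; lengths in m; the calibration is good to about 2 mm. A picture is of the moment at which its call begins. There is no depth.
- finish_job(): hands the job in; it is judged then, once.
The state is a dict: "clock": time; "q": joint angles; "qd": joint speeds; "joint_torque": joint torques, N m; "tool_pos": TCP position; "eef_rot": TCP orientation; "contact_force": force on the tool from outside, world axes, zero at the start; "moment": the same for the moment, N m; "opening": opening from 0.0 (shut) to 1.0 (fully open); "finger_force": force on a finger pad.
Only numpy, scipy, OpenCV 4.12 (cv2) and the standard library are available. Lean on these libraries where they do the work, as an engineer would, in place of code of your own. Each camera call takes 0.05 s, during which the arm holds its last target. There are 200 camera calls.

## Working session

There is one attempt and no reset: what is moved stays moved. The work goes in short steps, Python scripts to look and compute and a tool call to move; the robot and the scene stay as the last step left them, time stands still between calls to the robot, and variables do not carry over. Pictures are saved under pics/ and viewed, at most 10 in all, crops included, and the job is handed in when it is done.

Besides the shell and the picture viewer there is one more tool, called after ">>>" as name([rows], argument=value, ...), one row to a line, values as JSON. send_rows: Moves the arm, as the interface text tells. Its arguments: {"type":"object","properties":{"motion":{"type":"array"},"grip_force":{"type":"number"}},"required":["motion"]}

```bash
mkdir -p pics; cat > h.py <<'E'
from plant import *
import numpy as np, cv2, pickle
from scipy.spatial.transform import Rotation as R
def snap(n,f):
    s=snapshot(n); cv2.imwrite(f'pics/{f}.png',s['img'][:,:,::-1]); pickle.dump(s,open(f'pics/{f}.pkl','wb')); return s
def world(s,u,v,z):
    f=240/np.tan(np.radians(s['vertical_fov'])/2); T=np.array(s['extrinsics'])
    d=T[:3,:3]@np.array([(u-s['cx'])/f,-(v-s['cy'])/f,-1]); o=T[:3,3]
    return o+d*(z-o[2])/d[2]
def load(f): return pickle.load(open(f'pics/{f}.pkl','rb'))
E
python3 - <<'E'
from h import *
for n in('top','scene'):
    s=snap(n,n+'1'); print({k:v for k,v in s.items() if k!='img'})
st=get_state(); print(st); print(R.from_quat(st['eef_rot']).as_matrix().round(3))
E
```

```text
{'vertical_fov': 50.19104939054153, 'cx': 322.6067914458011, 'cy': 238.57716757727664, 'extrinsics': array([[-0.01309069,  0.99515335, -0.09746   ,  0.41026597],
       [-0.99983092, -0.01176847,  0.01412938, -0.15104679],
       [ 0.01291395,  0.09762849,  0.99513914,  1.22686607],
       [ 0.        ,  0.        ,  0.        ,  1.        ]])}
{'vertical_fov': 44.77820174342972, 'cx': 318.0033894285672, 'cy': 238.14792801959956, 'extrinsics': array([[-0.71901314,  0.3027268 , -0.62560098, -0.2603465 ],
       [-0.69492273, -0.32626777,  0.64080555,  0.59747775],
       [-0.01012442,  0.89549195,  0.44496255,  0.59619319],
       [ 0.        ,  0.        ,  0.        ,  1.        ]])}
{'clock': 0.1, 'q': array([-1.27620775,  0.6898626 , -0.19453697,  1.56619928,  0.15731006,
        0.9025169 , -0.21510158]), 'qd': array([-2.01384014e-03, -5.99346440e-03,  2.86794789e-05, -3.67089219e-03,
       -8.55275187e-05,  4.05010339e-04,  4.43871918e-04]), 'joint_torque': array([-3.51877774e-03, -5.28504074e+01, -1.27141111e+00, -1.53838670e+01,
       -5.24824520e-02,  1.94377950e-03,  3.47043704e-05]), 'tool_pos': array([0.16104926, 0.60334416, 0.24902493]), 'eef_rot': array([ 1.29980934e-01,  9.91516173e-01, -7.95461652e-04, -4.46794742e-05]), 'contact_force': array([-0.16570005, -0.22017791, -0.36550023]), 'moment': array([ 0.00382422,  0.03073529, -0.01124311]), 'finger_force': 0.0, 'opening': 0.998662311020051}
[[-0.966  0.258 -0.   ]
 [ 0.258  0.966 -0.002]
 [-0.    -0.002 -1.   ]]
```

View pics/top1.png

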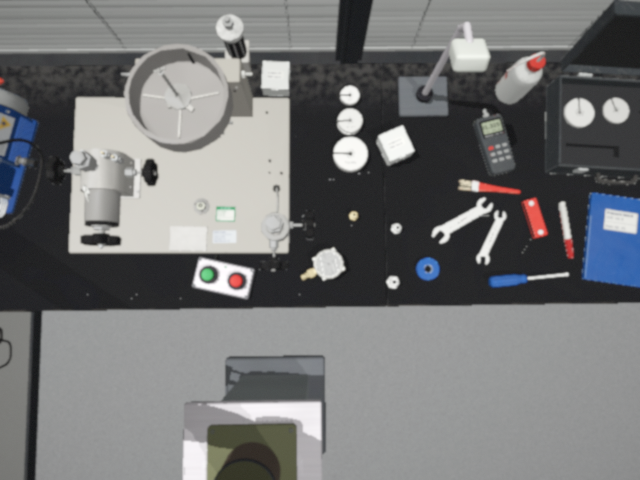

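View pics/scene1.png

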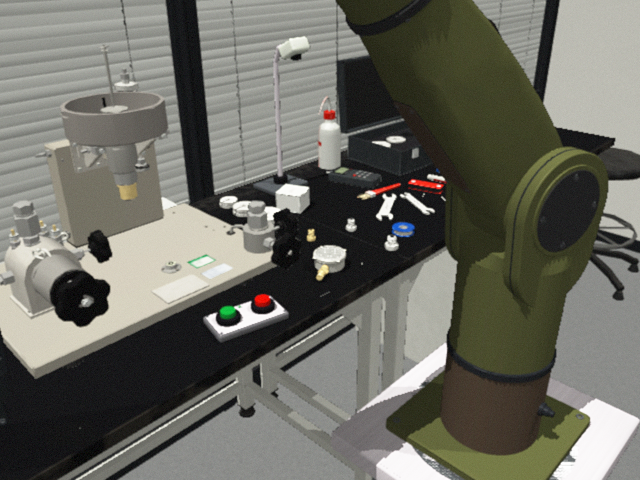

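Top view (up = +x, right = −y): dial at (328,264), brass adapter at (353,216), steel adapters at (396,228) and (392,282), green at (208,275), red at (236,281). There is a valve with black handwheels around (275,228). The scene view shows the same layout.

```bash
python3 - <<'E'
from h import *
a=load('top1'); 
for n,u,v,z in [('dial',328,264,.032),('brass',353,216,.025),('stA',396,228,.027),('stB',392,282,.029),('green',208,275,.0365),('red',236,281,.0365),('wheelR',305,225,.05),('wheelF',272,265,.05),('valvetop',275,222,.12),('bigwheel',100,240,.1),('bigvalve',80,158,.2),('edge',320,305,0),('edge',50,308,0)]:
    print(n,world(a,u,v,z).round(3))
# refine by triangulation with scene view
b=load('scene1')
for n,u,v,z in [('dial',330,254,.032),('brass',311,232,.025),('green',228,312,.0365),('red',263,299,.0365)]: print('sc',n,world(b,u,v,z).round(3))
def tri(p,q):
    f=lambda s,p:(np.array(s['extrinsics'])[:3,3],world(s,*p,0)-np.array(s['extrinsics'])[:3,3])
    (o1,d1),(o2,d2)=f(a,p),f(b,q); t=np.linalg.lstsq(np.c_[d1,-d2],o2-o1,rcond=None)[0]; return (o1+t[0]*d1).round(3)
print('valve top',tri((275,222),(258,208)),'wheelR',tri((308,225),(287,238)),'lantop',tri((80,158),(24,207)),'bigwheel',tri((100,240),(80,297)),'rtop',tri((230,22),(125,75)))
c=np.hstack([cv2.resize(a['img'][200:300,180:313],(399,300)),cv2.resize(a['img'][200:300,300:433],(399,300))])
d=cv2.resize(b['img'][180:340,180:440],(798,300)) if 0 else cv2.resize(b['img'][195:345,200:400],(798,300)) 
cv2.imwrite('pics/c1.png',np.vstack([c,d[:, :798]])[:,:,::-1])
E
```

```text
dial [ 0.468 -0.18   0.032]
brass [ 0.581 -0.241  0.025]
stA [ 0.551 -0.342  0.027]
stB [ 0.424 -0.329  0.029]
green [0.445 0.098 0.036]
red [0.431 0.033 0.036]
wheelR [ 0.558 -0.127  0.05 ]
wheelF [ 0.466 -0.051  0.05 ]
valvetop [ 0.556 -0.064  0.12 ]
bigwheel [0.523 0.322 0.1  ]
bigvalve [0.681 0.325 0.2  ]
edge [ 0.372 -0.16   0.   ]
edge [0.374 0.477 0.   ]
sc dial [ 0.464 -0.179  0.032]
sc brass [ 0.576 -0.237  0.025]
sc green [0.441 0.103 0.036]
sc red [0.429 0.034 0.036]
valve top [ 0.553 -0.066  0.146] wheelR [ 0.557 -0.134  0.054] lantop [0.673 0.311 0.231] bigwheel [0.52  0.31  0.128] rtop [ 0.878 -0.006  0.367]
```

View pics/c1.png

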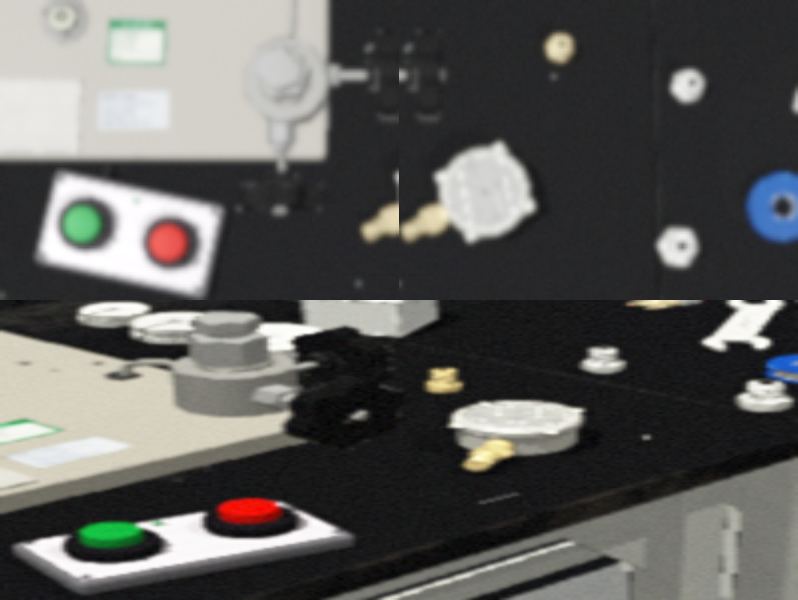

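Dial at about (0.466, −0.181), brass at (0.579, −0.240), green at (0.443, 0.100). I'll pull the radius in to 0.5 m and swing clockwise at height with the fingers closed.

>>> send_rows([
  {"x":-4.5,"y":-2.5,"z":0,"rz":0.08,"jaw":0},
  {"x":-4.5,"y":-2.5,"rz":0.08,"jaw":0},
  {"x":-4.5,"y":-2.5,"rz":0.08,"jaw":0},
  {"x":-4.2,"y":-2.5,"rz":0.08,"jaw":0},
  {"x":-4,"y":-2.5,"rz":0.08,"jaw":0},
])

```text
schema error: expected keys x, y, z, rx, ry, rz, jaw
```

>>> send_rows([
  {"x":-4,"rz":0.08,"jaw":0},
  {"x":-4,"rz":0.08,"jaw":0},
  {"x":-4,"rz":0.08,"jaw":0},
  {"x":-4,"rz":0.08,"jaw":0},
  {"x":-4,"rz":0.08,"jaw":0},
])

```text
schema error: expected keys x, y, z, rx, ry, rz, jaw
```

>>> send_rows([
  {"x":-4.5,"y":-2.5,"z":0,"rx":0,"ry":0,"rz":0.08,"jaw":0},
  {"x":-4.5,"y":-2.5,"z":0,"rx":0,"ry":0,"rz":0.08,"jaw":0},
  {"x":-4.3,"y":-2.5,"z":0,"rx":0,"ry":0,"rz":0.08,"jaw":0},
  {"x":-4.2,"y":-2.5,"z":0,"rx":0,"ry":0,"rz":0.08,"jaw":0},
  {"x":-4,"y":-2.5,"z":0,"rx":0,"ry":0,"rz":0.08,"jaw":0},
])

```text
clock: 0.6
tool_pos: [0.3052, 0.4043, 0.2495]
eef_rot: [0.327, 0.945, -0.0, 0.0]
contact_force: [1.7, -0.5, 0.5]
opening: 0.571
finger_force: 0.0
```

>>> send_rows([
  {"x":-4,"y":0,"z":0,"rx":0,"ry":0,"rz":0.08,"jaw":0},
  {"x":-4,"y":0,"z":0,"rx":0,"ry":0,"rz":0.08,"jaw":0},
  {"x":-4,"y":0,"z":0,"rx":0,"ry":0,"rz":0.08,"jaw":0},
  {"x":-4,"y":0,"z":0,"rx":0,"ry":0,"rz":0.08,"jaw":0},
  {"x":-4,"y":0,"z":0,"rx":0,"ry":0,"rz":0.08,"jaw":0},
])

```text
clock: 1.1
tool_pos: [0.4403, 0.2597, 0.2495]
eef_rot: [0.507, 0.862, 0.0, -0.0]
contact_force: [0.7, 0.2, -0.2]
opening: 0.121
finger_force: 0.0
```

>>> send_rows([
  {"x":-4.1,"y":0,"z":0,"rx":0,"ry":0,"rz":0.08,"jaw":0},
  {"x":-4.1,"y":0,"z":0,"rx":0,"ry":0,"rz":0.08,"jaw":0},
  {"x":-4.1,"y":0,"z":0,"rx":0,"ry":0,"rz":0.08,"jaw":0},
  {"x":-4.1,"y":0,"z":0,"rx":0,"ry":0,"rz":0.08,"jaw":0},
  {"x":-4.1,"y":0,"z":0,"rx":0,"ry":0,"rz":0.08,"jaw":0},
])

```text
clock: 1.6
tool_pos: [0.5096, 0.0681, 0.2495]
eef_rot: [0.668, 0.744, 0.0, -0.0]
contact_force: [0.3, -0.3, -0.4]
opening: 0.004
finger_force: 0.0
```

>>> send_rows([
  {"x":-4.1,"y":0,"z":0,"rx":0,"ry":0,"rz":0.08,"jaw":0},
  {"x":-4.1,"y":0,"z":0,"rx":0,"ry":0,"rz":0.08,"jaw":0},
  {"x":-4.1,"y":0,"z":0,"rx":0,"ry":0,"rz":0.08,"jaw":0},
  {"x":-4.1,"y":0,"z":0,"rx":0,"ry":0,"rz":0.08,"jaw":0},
  {"x":-4.1,"y":0,"z":0,"rx":0,"ry":0,"rz":0.08,"jaw":0},
])

```text
clock: 2.1
tool_pos: [0.4988, -0.1354, 0.2495]
eef_rot: [0.803, 0.596, 0.0, -0.0]
contact_force: [0.4, -0.9, -0.2]
opening: 0.005
finger_force: 0.0
```

>>> send_rows([
  {"x":-2,"y":0,"z":0,"rx":0,"ry":0,"rz":0.04,"jaw":0},
  {"x":0,"y":0,"z":0,"rx":0,"ry":0,"rz":0,"jaw":0},
  {"x":0,"y":0,"z":0,"rx":0,"ry":0,"rz":0,"jaw":0},
  {"x":0,"y":0,"z":0,"rx":0,"ry":0,"rz":0,"jaw":0},
  {"x":0,"y":0,"z":0,"rx":0,"ry":0,"rz":0,"jaw":0},
])

```text
clock: 2.6
tool_pos: [0.4937, -0.1512, 0.2496]
eef_rot: [0.813, 0.583, 0.0, -0.0]
contact_force: [0.0, 0.5, -0.2]
opening: 0.004
finger_force: 0.0
```

```bash
cat >> h.py <<'E'
def go(p):
    s=get_state(); M=R.from_quat(s['eef_rot']).as_matrix()
    print(s['clock'],'pos',s['tool_pos'].round(4),'tool delta cm',(M.T@(np.array(p)-s['tool_pos'])*100).round(2)); print(M.round(3).tolist())
E
python3 - <<'E'
from h import *
s=snap('wrist','w1'); print(s['extrinsics'].round(3).tolist())
def proj(s,p):
    T=np.array(s['extrinsics']); c=T[:3,:3].T@(np.array(p)-T[:3,3]); f=240/np.tan(np.radians(s['vertical_fov'])/2)
    return s['cx']-f*c[0]/c[2], s['cy']+f*c[1]/c[2]
for p in[(.466,-.181,.032),(.579,-.240,.025)]: print(proj(s,p))
go((.466,-.181,.068))
E
```

```text
[[0.947, 0.305, 0.099, 0.519], [-0.32, 0.899, 0.298, -0.074], [0.002, -0.314, 0.949, 0.384], [0.0, 0.0, 0.0, 1.0]]
(np.float64(300.5255629626278), np.float64(246.49041126261432))
(np.float64(415.7589090145509), np.float64(261.3892185484949))
2.65 pos [ 0.4936 -0.1515  0.2496] tool delta cm [-3.69 -1.67 18.16]
[[0.321, 0.947, 0.0], [0.947, -0.321, 0.001], [0.001, -0.0, -1.0]]
```

View pics/w1.png

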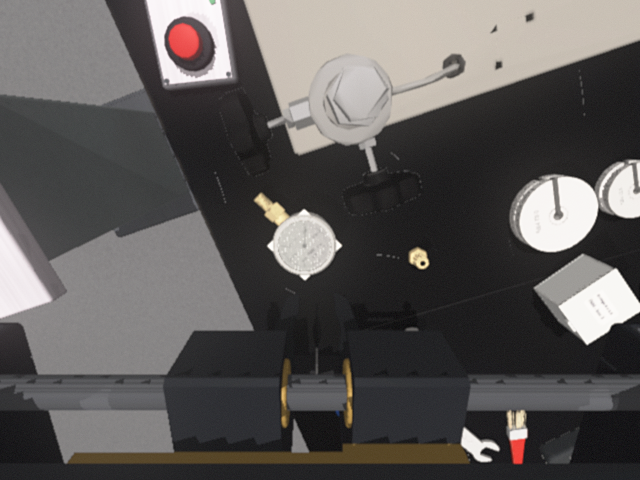

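The wrist view has the dial at (304,244) and the brass adapter at (419,260), about 3 px from where they were predicted. The fingers are closed and nothing lies beneath them.

```bash
python3 - <<'E'
from h import *
s=load('w1'); print(world(s,304,244,.032).round(4),world(s,419.5,261,.025).round(4)); go((.468,-.181,.068))
E
```

```text
[ 0.4704 -0.1796  0.032 ] [ 0.583  -0.2409  0.025 ]
2.65 pos [ 0.4936 -0.1515  0.2496] tool delta cm [-3.63 -1.48 18.16]
[[0.321, 0.947, 0.0], [0.947, -0.321, 0.001], [0.001, -0.0, -1.0]]
```

>>> send_rows([
  {"x":-1.8,"y":-0.8,"z":3,"rx":0,"ry":0,"rz":0,"jaw":0},
  {"x":-1.8,"y":-0.8,"z":3,"rx":0,"ry":0,"rz":0,"jaw":0},
  {"x":0,"y":0,"z":3,"rx":0,"ry":0,"rz":0,"jaw":0},
  {"x":0,"y":0,"z":2,"rx":0,"ry":0,"rz":0,"jaw":0},
  {"x":0,"y":0,"z":1,"rx":0,"ry":0,"rz":0,"jaw":0},
])

```text
clock: 3.15
tool_pos: [0.4659, -0.1809, 0.1281]
eef_rot: [0.813, 0.582, -0.001, -0.001]
contact_force: [-0.1, 0.4, 0.8]
opening: 0.005
finger_force: 0.0
```

```bash
python3 - <<'E'
from h import *
go((.468,-.181,.068))
E
```

```text
3.15 pos [ 0.4659 -0.1809  0.1281] tool delta cm [0.06 0.21 6.01]
[[0.323, 0.946, -0.002], [0.946, -0.323, 0.001], [0.0, -0.003, -1.0]]
```

Lower to the pointing height (tips about 25 mm above the glass) and dwell for about 1.3 s.

>>> send_rows([
  {"x":0,"y":0.2,"z":2,"rx":0,"ry":0,"rz":0,"jaw":0},
  {"x":0,"y":0,"z":2,"rx":0,"ry":0,"rz":0,"jaw":0},
  {"x":0,"y":0,"z":1.2,"rx":0,"ry":0,"rz":0,"jaw":0},
  {"x":0,"y":0,"z":0.5,"rx":0,"ry":0,"rz":0,"jaw":0},
  {"x":0,"y":0,"z":0,"rx":0,"ry":0,"rz":0,"jaw":0},
])

```text
clock: 3.65
tool_pos: [0.4684, -0.1823, 0.0726]
eef_rot: [0.814, 0.582, -0.0, -0.0]
contact_force: [0.9, -0.2, 0.4]
opening: 0.005
finger_force: 0.0
```

>>> send_rows([
  {"x":0,"y":0,"z":0,"rx":0,"ry":0,"rz":0,"jaw":0},
  {"x":0,"y":0,"z":0,"rx":0,"ry":0,"rz":0,"jaw":0},
  {"x":0,"y":0,"z":0,"rx":0,"ry":0,"rz":0,"jaw":0},
  {"x":0,"y":0,"z":0,"rx":0,"ry":0,"rz":0,"jaw":0},
  {"x":0,"y":0,"z":0,"rx":0,"ry":0,"rz":0,"jaw":0},
])

```text
clock: 4.15
tool_pos: [0.4684, -0.1826, 0.0729]
eef_rot: [0.814, 0.581, 0.0, 0.0]
contact_force: [-0.8, 0.0, -0.4]
opening: 0.004
finger_force: 0.0
```

Tips are 30 mm above the glass, so I'll lower 5 mm and dwell the full time.

>>> send_rows([
  {"x":0.2,"y":0,"z":0.5,"rx":0,"ry":0,"rz":0,"jaw":0},
  {"x":0,"y":0,"z":0,"rx":0,"ry":0,"rz":0,"jaw":0},
  {"x":0,"y":0,"z":0,"rx":0,"ry":0,"rz":0,"jaw":0},
  {"x":0,"y":0,"z":0,"rx":0,"ry":0,"rz":0,"jaw":0},
  {"x":0,"y":0,"z":0,"rx":0,"ry":0,"rz":0,"jaw":0},
])

```text
clock: 4.65
tool_pos: [0.4689, -0.1807, 0.0677]
eef_rot: [0.814, 0.581, 0.0, -0.0]
contact_force: [0.0, 0.4, -0.9]
opening: 0.006
finger_force: 0.0
```

>>> send_rows([
  {"x":0,"y":0,"z":0,"rx":0,"ry":0,"rz":0,"jaw":0},
  {"x":0,"y":0,"z":0,"rx":0,"ry":0,"rz":0,"jaw":0},
  {"x":0,"y":0,"z":0,"rx":0,"ry":0,"rz":0,"jaw":0},
  {"x":0,"y":0,"z":0,"rx":0,"ry":0,"rz":0,"jaw":0},
  {"x":0,"y":0,"z":0,"rx":0,"ry":0,"rz":0,"jaw":0},
])

```text
clock: 5.15
tool_pos: [0.4689, -0.1806, 0.0677]
eef_rot: [0.814, 0.581, 0.0, -0.0]
contact_force: [0.3, 0.1, -0.3]
opening: 0.005
finger_force: 0.0
```

>>> send_rows([
  {"x":0,"y":0,"z":0,"rx":0,"ry":0,"rz":0,"jaw":0},
  {"x":0,"y":0,"z":0,"rx":0,"ry":0,"rz":0,"jaw":0},
  {"x":0,"y":0,"z":0,"rx":0,"ry":0,"rz":0,"jaw":0},
  {"x":0,"y":0,"z":0,"rx":0,"ry":0,"rz":0,"jaw":0},
  {"x":0,"y":0,"z":0,"rx":0,"ry":0,"rz":0,"jaw":0},
])

```text
clock: 5.65
tool_pos: [0.469, -0.1806, 0.0677]
eef_rot: [0.814, 0.581, 0.0, 0.0]
contact_force: [0.1, -0.4, 0.2]
opening: 0.003
finger_force: 0.0
```

```bash
python3 - <<'E'
from h import *
go((.581,-.2405,.061))
E
```

```text
5.65 pos [ 0.469  -0.1806  0.0677] tool delta cm [-2.03 12.54  0.67]
[[0.324, 0.946, 0.0], [0.946, -0.324, 0.0], [0.0, 0.0, -1.0]]
```

Next, up, over to the brass adapter and down.

>>> send_rows([
  {"x":0,"y":0,"z":-4,"rx":0,"ry":0,"rz":0,"jaw":0},
  {"x":0,"y":0.5,"z":-4,"rx":0,"ry":0,"rz":0,"jaw":0},
  {"x":-1,"y":4,"z":0,"rx":0,"ry":0,"rz":0,"jaw":0},
  {"x":-1,"y":4,"z":0,"rx":0,"ry":0,"rz":0,"jaw":0},
  {"x":0,"y":4,"z":0,"rx":0,"ry":0,"rz":0,"jaw":0},
])

```text
clock: 6.15
tool_pos: [0.5812, -0.2425, 0.1486]
eef_rot: [0.814, 0.58, -0.0, 0.001]
contact_force: [-0.2, -0.6, -0.6]
opening: 0.008
finger_force: 0.0
```

>>> send_rows([
  {"x":0,"y":0,"z":2.5,"rx":0,"ry":0,"rz":0,"jaw":0},
  {"x":0,"y":0,"z":2.5,"rx":0,"ry":0,"rz":0,"jaw":0},
  {"x":0,"y":0,"z":1,"rx":0,"ry":0,"rz":0,"jaw":0},
  {"x":0,"y":0,"z":0,"rx":0,"ry":0,"rz":0,"jaw":0},
  {"x":0,"y":0,"z":0,"rx":0,"ry":0,"rz":0,"jaw":0},
])

```text
clock: 6.65
tool_pos: [0.5809, -0.2402, 0.0883]
eef_rot: [0.814, 0.581, 0.0, 0.0]
contact_force: [0.2, -0.4, -0.1]
opening: 0.007
finger_force: 0.0
```

```bash
python3 - <<'E'
from h import *
go((.581,-.2405,.061))
E
```

```text
6.65 pos [ 0.5809 -0.2402  0.0883] tool delta cm [-0.02  0.02  2.73]
[[0.324, 0.946, 0.001], [0.946, -0.324, -0.0], [-0.0, 0.001, -1.0]]
```

>>> send_rows([
  {"x":0,"y":0,"z":1.5,"rx":0,"ry":0,"rz":0,"jaw":0},
  {"x":0,"y":0,"z":1.2,"rx":0,"ry":0,"rz":0,"jaw":0},
  {"x":0,"y":0,"z":0,"rx":0,"ry":0,"rz":0,"jaw":0},
  {"x":0,"y":0,"z":0,"rx":0,"ry":0,"rz":0,"jaw":0},
  {"x":0,"y":0,"z":0,"rx":0,"ry":0,"rz":0,"jaw":0},
])

```text
clock: 7.15
tool_pos: [0.5809, -0.2402, 0.0609]
eef_rot: [0.814, 0.581, 0.0, 0.0]
contact_force: [0.6, 0.6, 0.6]
opening: 0.005
finger_force: 0.0
```

>>> send_rows([
  {"x":0,"y":0,"z":0,"rx":0,"ry":0,"rz":0,"jaw":0},
  {"x":0,"y":0,"z":0,"rx":0,"ry":0,"rz":0,"jaw":0},
  {"x":0,"y":0,"z":0,"rx":0,"ry":0,"rz":0,"jaw":0},
  {"x":0,"y":0,"z":0,"rx":0,"ry":0,"rz":0,"jaw":0},
  {"x":0,"y":0,"z":0,"rx":0,"ry":0,"rz":0,"jaw":0},
])

```text
clock: 7.65
tool_pos: [0.5807, -0.24, 0.0608]
eef_rot: [0.814, 0.581, 0.0, 0.0]
contact_force: [0.2, 0.2, -0.3]
opening: 0.007
finger_force: 0.0
```

>>> send_rows([
  {"x":0,"y":0,"z":0,"rx":0,"ry":0,"rz":0,"jaw":0},
  {"x":0,"y":0,"z":0,"rx":0,"ry":0,"rz":0,"jaw":0},
  {"x":0,"y":0,"z":0,"rx":0,"ry":0,"rz":0,"jaw":0},
  {"x":0,"y":0,"z":0,"rx":0,"ry":0,"rz":0,"jaw":0},
  {"x":0,"y":0,"z":0,"rx":0,"ry":0,"rz":0,"jaw":0},
])

```text
clock: 8.15
tool_pos: [0.5807, -0.2401, 0.0606]
eef_rot: [0.814, 0.581, 0.0, -0.0]
contact_force: [-0.2, 0.2, 0.2]
opening: 0.003
finger_force: 0.0
```

```bash
python3 - <<'E'
from h import *
snap('scene','s2'); i=cv2.imread('pics/s2.png')[160:345,170:417]; cv2.imwrite('pics/s2c.png',cv2.resize(i,(741,555)))
go((.443,.100,.15))
E
```

```text
8.2 pos [ 0.5807 -0.24    0.0607] tool delta cm [ 27.71 -24.05  -8.93]
[[0.324, 0.946, 0.0], [0.946, -0.324, 0.0], [0.0, -0.0, -1.0]]
```

View pics/s2c.png

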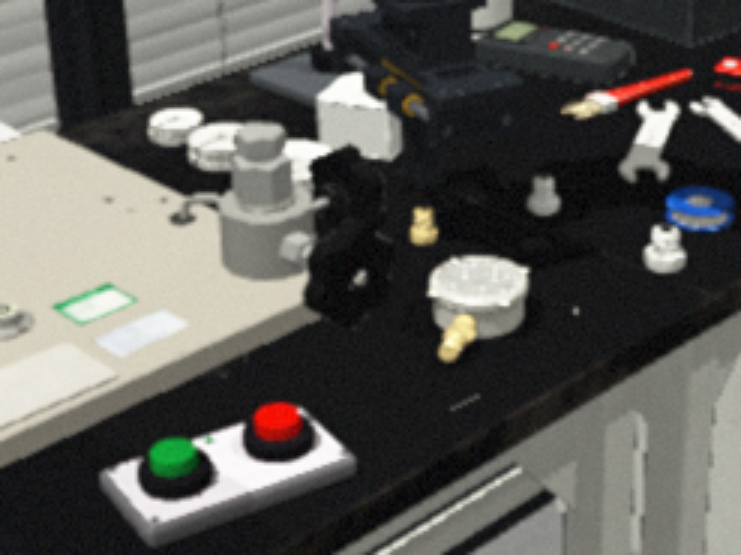

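The view shows the gripper above the brass adapter (adapter at about (425,225) in the crop), but the dark fingertips are hard to see. I'll check where the tip should project.

```bash
python3 - <<'E'
from h import *
s=load('s2'); T=np.array(s['extrinsics']); f=240/np.tan(np.radians(s['vertical_fov'])/2)
for z in(0.025,.05,.069,.114):
    c=T[:3,:3].T@(np.array([.5807,-.24,z])-T[:3,3]); print(z,((s['cx']-f*c[0]/c[2]-170)*3).round(),((s['cy']+f*c[1]/c[2]-160)*3).round())
i=s['img'][185:260,270:370]; i=(255*(i/255.)**.4).astype('uint8'); cv2.imwrite('pics/s2d.png',cv2.resize(i,(800,600))[:,:,::-1])
E
```

```text
0.025 422.0 213.0
0.05 421.0 183.0
0.069 421.0 159.0
0.114 420.0 103.0
```

View pics/s2d.png

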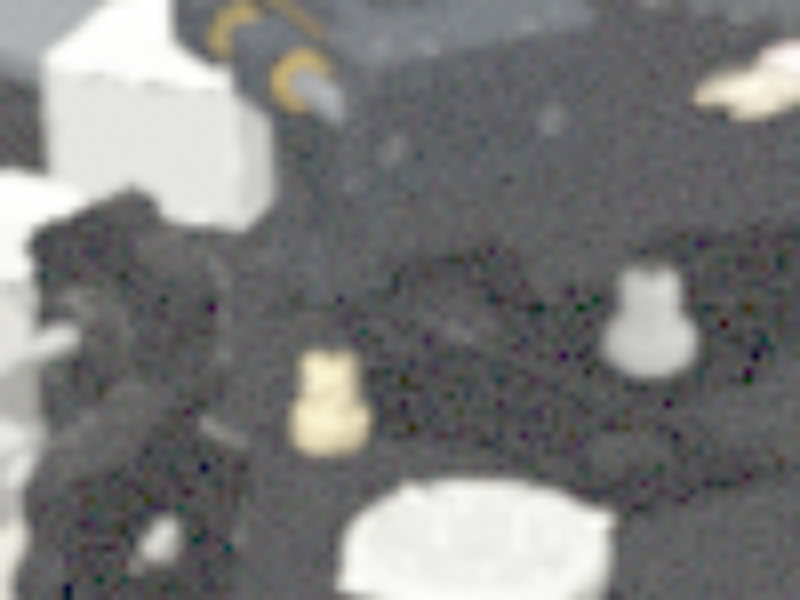

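The dark fingertips end just above the brass top, as predicted. Now up, over the valve, to the green button.

>>> send_rows([
  {"x":0,"y":0,"z":-3,"rx":0,"ry":0,"rz":0,"jaw":0},
  {"x":0,"y":0,"z":-4,"rx":0,"ry":0,"rz":0,"jaw":0},
  {"x":0,"y":0,"z":-4,"rx":0,"ry":0,"rz":0,"jaw":0},
  {"x":0,"y":0,"z":-4,"rx":0,"ry":0,"rz":0,"jaw":0},
  {"x":0,"y":0,"z":-4,"rx":0,"ry":0,"rz":0,"jaw":0},
])

```text
clock: 8.7
tool_pos: [0.5804, -0.2399, 0.2524]
eef_rot: [0.814, 0.581, -0.0, -0.0]
contact_force: [0.7, 0.2, 1.1]
opening: 0.002
finger_force: 0.0
```

>>> send_rows([
  {"x":2,"y":-3,"z":0,"rx":0,"ry":0,"rz":0,"jaw":0},
  {"x":3,"y":-3,"z":0,"rx":0,"ry":0,"rz":0,"jaw":0},
  {"x":3,"y":-3,"z":0,"rx":0,"ry":0,"rz":0,"jaw":0},
  {"x":3,"y":-3,"z":0,"rx":0,"ry":0,"rz":0,"jaw":0},
  {"x":3,"y":-3,"z":0,"rx":0,"ry":0,"rz":0,"jaw":0},
])

```text
clock: 9.2
tool_pos: [0.4832, -0.0577, 0.2509]
eef_rot: [0.814, 0.581, 0.0, 0.0]
contact_force: [1.2, 0.1, 0.1]
opening: 0.006
finger_force: 0.0
```

>>> send_rows([
  {"x":3.5,"y":-3,"z":0,"rx":0,"ry":0,"rz":0,"jaw":0},
  {"x":3.5,"y":-3,"z":0,"rx":0,"ry":0,"rz":0,"jaw":0},
  {"x":3.4,"y":-2,"z":0,"rx":0,"ry":0,"rz":0,"jaw":0},
  {"x":3,"y":-1,"z":0,"rx":0,"ry":0,"rz":0,"jaw":0},
  {"x":0,"y":0,"z":0,"rx":0,"ry":0,"rz":0,"jaw":0},
])

```text
clock: 9.7
tool_pos: [0.4422, 0.1021, 0.2508]
eef_rot: [0.811, 0.585, 0.001, -0.001]
contact_force: [0.5, -0.8, -0.3]
opening: 0.006
finger_force: 0.0
```

```bash
python3 - <<'E'
from h import *
s=snap('wrist','w2'); go((.443,.100,.15))
h=cv2.cvtColor(s['img'],cv2.COLOR_RGB2HSV); m=cv2.inRange(h,(45,120,60),(80,255,255))
n,_,st,c=cv2.connectedComponentsWithStats(m)
for k in range(1,n):
    if st[k,4]>150: print(st[k],c[k],world(s,*c[k],.0355).round(4))
E
```

```text
9.75 pos [0.4423 0.0992 0.2508] tool delta cm [ 0.09  0.04 10.08]
[[0.319, 0.948, 0.0], [0.948, -0.319, 0.001], [0.001, 0.0, -1.0]]
[310 201  26  26 524] [322.67938931 213.47328244] [0.4483 0.0997 0.0355]
```

View pics/w2.png

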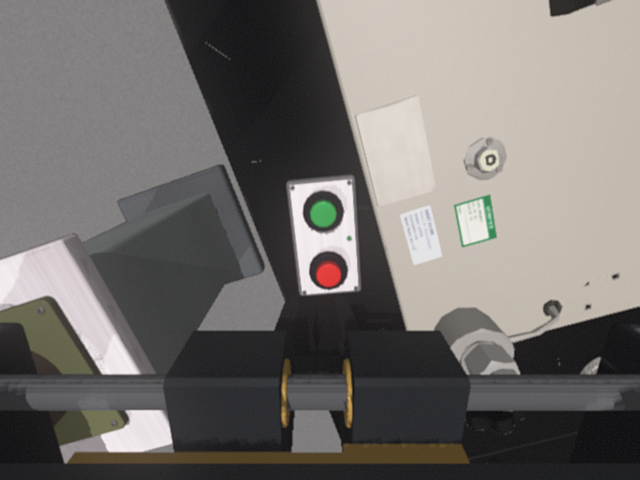

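The green button is clear at (322,213), with the red one at (328,272). Descend to just above green.

>>> send_rows([
  {"x":0.1,"y":0.3,"z":3.5,"rx":0,"ry":0,"rz":0,"jaw":0},
  {"x":0,"y":0,"z":4,"rx":0,"ry":0,"rz":0,"jaw":0},
  {"x":0,"y":0,"z":4,"rx":0,"ry":0,"rz":0,"jaw":0},
  {"x":0,"y":0,"z":4,"rx":0,"ry":0,"rz":0,"jaw":0},
  {"x":0,"y":0,"z":2.5,"rx":0,"ry":0,"rz":0,"jaw":0},
])

```text
clock: 10.25
tool_pos: [0.4452, 0.0949, 0.0685]
eef_rot: [0.814, 0.58, -0.001, -0.0]
contact_force: [0.6, -0.1, 0.7]
opening: 0.01
finger_force: 0.0
```

>>> send_rows([
  {"x":0,"y":0,"z":0.5,"rx":0,"ry":0,"rz":0,"jaw":0},
  {"x":0,"y":0,"z":0,"rx":0,"ry":0,"rz":0,"jaw":0},
  {"x":0,"y":0,"z":0,"rx":0,"ry":0,"rz":0,"jaw":0},
  {"x":0,"y":0,"z":0,"rx":0,"ry":0,"rz":0,"jaw":0},
  {"x":0,"y":0,"z":0,"rx":0,"ry":0,"rz":0,"jaw":0},
])

```text
clock: 10.75
tool_pos: [0.4463, 0.097, 0.0668]
eef_rot: [0.814, 0.581, 0.001, 0.0]
contact_force: [-0.6, -1.2, -0.2]
opening: 0.007
finger_force: 0.0
```

```bash
python3 - <<'E'
from h import *
go((.446,.0998,.0415)); print(get_state()['contact_force'])
E
```

```text
10.75 pos [0.4463 0.097  0.0668] tool delta cm [ 0.25 -0.13  2.53]
[[0.324, 0.946, 0.002], [0.946, -0.324, 0.0], [0.001, 0.002, -1.0]]
[-0.56915606 -1.16351364 -0.20137942]
```

>>> send_rows([
  {"x":0.3,"y":-0.1,"z":1,"rx":0,"ry":0,"rz":0,"jaw":0},
  {"x":0,"y":0,"z":0.8,"rx":0,"ry":0,"rz":0,"jaw":0},
  {"x":0,"y":0,"z":0.3,"rx":0,"ry":0,"rz":0,"jaw":0},
  {"x":0,"y":0,"z":0.2,"rx":0,"ry":0,"rz":0,"jaw":0},
  {"x":0,"y":0,"z":0.2,"rx":0,"ry":0,"rz":0,"jaw":0},
])

```text
clock: 11.25
tool_pos: [0.4459, 0.1008, 0.0414]
eef_rot: [0.813, 0.582, 0.001, -0.0]
contact_force: [-2.4, 1.9, 37.4]
opening: 0.003
finger_force: 18.1
```

>>> send_rows([
  {"x":0,"y":0,"z":0,"rx":0,"ry":0,"rz":0,"jaw":0},
  {"x":0,"y":0,"z":0,"rx":0,"ry":0,"rz":0,"jaw":0},
  {"x":0,"y":0,"z":0,"rx":0,"ry":0,"rz":0,"jaw":0},
  {"x":0,"y":0,"z":0,"rx":0,"ry":0,"rz":0,"jaw":0},
  {"x":0,"y":0,"z":0,"rx":0,"ry":0,"rz":0,"jaw":0},
])

```text
clock: 11.75
tool_pos: [0.4459, 0.1008, 0.0418]
eef_rot: [0.813, 0.582, 0.001, -0.0]
contact_force: [-1.1, 2.6, 15.7]
opening: 0.006
finger_force: 7.9
```

The steady 15.7 N is well over the 5 N spring and the tip is at the bottom height, so the button is fully down. Release and retreat.

>>> send_rows([
  {"x":0,"y":0,"z":-1,"rx":0,"ry":0,"rz":0,"jaw":0},
  {"x":0,"y":0,"z":-2,"rx":0,"ry":0,"rz":0,"jaw":0},
  {"x":0,"y":0,"z":-4,"rx":0,"ry":0,"rz":0,"jaw":0},
  {"x":0,"y":0,"z":-4,"rx":0,"ry":0,"rz":0,"jaw":0},
  {"x":0,"y":0,"z":-3,"rx":0,"ry":0,"rz":0,"jaw":0},
])

```text
clock: 12.25
tool_pos: [0.4452, 0.0995, 0.1826]
eef_rot: [0.814, 0.581, -0.0, -0.0]
contact_force: [1.3, 0.6, 0.8]
opening: 0.008
finger_force: 0.0
```

>>> send_rows([
  {"x":0,"y":0,"z":0,"rx":0,"ry":0,"rz":0,"jaw":0},
  {"x":0,"y":0,"z":0,"rx":0,"ry":0,"rz":0,"jaw":0},
  {"x":0,"y":0,"z":0,"rx":0,"ry":0,"rz":0,"jaw":0},
  {"x":0,"y":0,"z":0,"rx":0,"ry":0,"rz":0,"jaw":0},
  {"x":0,"y":0,"z":0,"rx":0,"ry":0,"rz":0,"jaw":0},
])

```text
clock: 12.75
tool_pos: [0.445, 0.0998, 0.1797]
eef_rot: [0.814, 0.581, -0.001, -0.0]
contact_force: [-0.2, 0.0, -0.5]
opening: 0.006
finger_force: 0.0
```

```bash
python3 - <<'E'
from h import *
s=get_state(); print(s['clock'],s['tool_pos'],s['contact_force']); print(finish_job())
E
```

```text
12.75 [0.44501095 0.0998182  0.17973244] [-0.17570815  0.00508409 -0.47786593]
the job is handed in; nothing more can be done
None
```

I pointed at the gauge dial and then the brass adapter for over a second each, with the fingertips about 25 mm above, pressed the green button fully down and let it go, and handed the job in at 12.75 s; the hand-in returned no verdict.

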